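Click the feeding gauge to tonight's mark

TASK

Set the feeding gauge to tonight's mark: with the fingertips push the red slider along its rail until it clicks into the notch of the blue clip, and leave it there. Only push it: do not pinch the slider, do not run it past the notch, do not shift the blue clip, and leave everything else on the ledge where it is.

Things in the scene. Friction and masses are not known exactly. Their poses are not given: they have to be found in the camera images.
- gauge: the feeding gauge, fixed to the ledge: white base plate 150 (x) x 360 (y) x 12 mm, with a grey metal rail along its y axis (24 mm wide, top 24 mm above the ledge) and low grey end stops (top 30 mm above the ledge, at y = -163 and +163 mm). Origin: centre of the underside. Its +y axis is the direction in which the slider has to be pushed; z up.
- slider_mid (a point): centre of the red slider's upright tab: 90 mm wide across the rail, 16 mm thick along it, from 34 to 72 mm above the ledge (this point: 54 mm above it, half-way through the thickness); axes as the gauge's. A thin sprung steel pin in its middle reaches 75 mm; it drops into the notch. Over rail and base beside the tab nothing is higher than 31 mm.
- slider (a joint): the slider's place along the rail in m, growing towards the gauge's +y; 0 is 100 mm short of the gauge's centre. It is captive on the rail (cannot be lifted), has a drag of about 1 to 2 N and stays where it is left. It starts 5 to 19 cm short of the notch. Its face to push looks to the gauge's -y; pressing both faces of the tab at once counts as pinching.
- clip_notch (a point): the notch of the blue clip, on the rail's centre line 24 mm above the ledge; axes as the gauge's. The slider is home when its mid plane is in line with this point (equal y in the gauge's axes). The clip is a blue saddle 124 mm wide across the rail, 40 mm along it, 21 mm high (its two ridges on the rail 30 mm), with a short white line at each side in line with the notch.
- clip (a joint): the clip's place along the rail in m, 0 at the gauge's centre; it grips the rail firmly. Feel of the notch: the push force rises to about 6 or 7 N where the pin starts up the first ridge (14 to 12 mm short of home), falls off over its crest (7 mm short) and goes to zero about 4 mm short, where the slider snaps home by itself; pushing on meets a higher ridge that gives way at about 10 N.
- dish: white ceramic feeding dish, 84 mm across, 28 mm high, loose near the gauge; origin centre of its underside
- tweezers: stainless tweezers lying flat, 150 mm long along their x axis, about 20 mm wide, 8 mm high, loose near the gauge; origin under their middle
- scoop: blue plastic scoop, bowl 55 x 42 x 26 mm, flat handle reaching 120 mm from the bowl's centre along its -x, loose near the gauge; origin under the bowl's centre
- food_box: square translucent food box with a green clip-on lid, 137 x 137 x 97 mm, loose; origin centre of its underside
- jar_left: capped amber glass jar, 60 mm across, 85 mm high, loose on the turntable (190 mm across, 22 mm high); origin centre of its underside
- jar_right: capped clear glass jar, same size, on the same turntable; origin centre of its underside

How it is judged:
On the way, in this order (a step that is already met when the one before it is completed fails the run):
1. a fingertip pushes the slider on its near face, still short of the notch (contact force between the fingers and slider_c0 above 0.5 N and y of slider_mid in the frame of clip_notch below -0.01 m), for 0.1 s.
2. the slider has clicked into the notch (y of slider_mid in the frame of clip_notch between -0.002 and 0.002 m), for 0.2 s.
At the end, for the whole second after the job is handed in: The slider rests in the clip's notch, its mid plane within 2 mm of the notch along the rail, and the clip is within 3 mm of where it was (all of step 2 and distance of clip_notch from where it was at the start of the episode below 0.003 m and velocity of joint slider between -0.005 and 0.005 m/s); the robot touches nothing.
It fails at once if the slider is pinched (both faces of its tab pressed at once) (contact force between the fingers and slider_c0 above 1 N and contact force between the fingers and slider_c1 above 1 N).
It fails at once if the slider is run past the notch by more than 8 mm (y of slider_mid in the frame of clip_notch above 0.008 m).
It fails at once if the blue clip is shifted by more than 5 mm (distance of clip_notch from where it was at the start of the episode above 0.005 m).
It fails at once if something else on the ledge is moved or lifted by more than 15 mm (distance of any of dish, tweezers, scoop, food_box, jar_left, jar_right from where it was at the start of the episode above 0.015 m).
It also fails if it takes over 48 s, if anything falls off the work surface, if the arm or the gripper's body presses on something with over 40 N, if the wrist force passes 120 N, or if a joint passes its speed limit or range.

ROBOT

A 7-joint arm with a two-finger parallel gripper is mounted at the origin on the work surface. World frame = base frame: x ahead of the robot, y to its left, z up, the work surface at z = 0. Lengths are in m, angles in rad, forces in N, time in s.
With the tool pointing down it reaches from about 0.425 to 0.875 m from the base axis. Payload 9.9 kg.
Tool frame: the origin (TCP) lies at the very end of the fingers, on their centre line; the grasp point (between the pads) lies behind it (ctrl.grip_point_offset is the z of the grasp point in the tool frame, in m); z points along the fingers, y is the line along which they close (so a half turn about z gives the same grasp; the last joint's range is limited). The gripper opens to 85 mm and grips with 20 to 120 N. Pads are 22 mm wide; open, the fingers measure 114 mm over their backs; the gripper's body (76 mm by 85 mm) begins 54 mm behind the grasp point. The pads swing forward as they close: fully open they stand 13 mm farther back than shut.
Start: joints at [1.147, 0.576, 0.025, 1.437, -0.015, 1.129, -0.057], TCP at [0.225, -0.636, 0.231] pointing down, gripper open.
Joint ranges: [-2.76, 2.76], [-0.34, 2.15], [-1.52, 1.57], [0.19, 2.46], [-1.09, 4.23], [0.17, 1.99], [-2.82, 2.82]. Speed limits (rad/s): [2.22, 2.22, 3.01, 3.01, 3.14, 3.14, 3.14].

INTERFACE

Orientations are given as a 3x3 rotation matrix whose columns are the frame's x, y, z axes.
In Python, from cell import status, camera, job, ctrl gives the robot as it stands.
- The arm moves only by the tool arm_command, never from a script. Its argument "moves" is one flat list of numbers, 7 for each row, row after row: the shift along the world's x, y, z as a fraction of full scale, then the turn, a rotation vector about the world's x, y, z as a fraction of full scale, then the gripper command: -1 is fully open, 1 is shut, values between are in proportion. A call has exactly 10 rows; each row shifts and turns the commanded pose from where the row before left it; what a row does not reach is not made up. Full scale, the value 1, is 0.03 m for a shift and 90 degrees for a turn. A row lasts 1/10 s, in which the tool goes at most 50 mm and 8.59 degrees, less where a joint would pass 70% of its speed; a pose out of reach is approached as far as the arm can. A call with a number of a shift or a turn outside -1 to 1 is refused whole. A call with a gripper value outside its range is refused whole. The fingers move at their own pace and stop on an object; "squeeze" is the grip in N (left out, the last holds). Time passes only in rows, so rows that do not move let the fingers close, or fill a call up. It gives the time, the measured TCP pose, the force, the opening and the grip force at its end, in the units of the state.
- status.sense(): the state, without advancing time (a new reading comes with each control period).
- camera(name): name is "side" or "top"; returns a dict with "pixels" (400x640x3 uint8, red, green, blue), "range_z" (400x640 float32, m along the optical axis (not along the pixel's ray), 0 where there is no reading), "fx", "fy", "cx", "cy" (pixels), "k1" (the pictures are not rectified: a ray, as slopes to the right and down, at radius r is drawn at 1 + k1 r^2 times it, then the intrinsics apply), "eye" and "attitude" of the camera in the world. Camera axes: x right, y down, z forward; pixel columns grow to the right and rows downward; lengths in m; the calibration is good to about 2 mm. A picture is of the moment at which its call begins.
- job.job_done(): hands the job in; it is judged then, once.
The state is a dict: "time": time; "qpos": joint angles; "joint_vel": joint speeds; "effort": joint torques, N m; "tool_pos": TCP position; "tool_rot": TCP orientation; "ft_force": force on the tool from outside, world axes, zero at the start; "ft_torque": the same for the moment, N m; "gripper_width": finger opening in m; "gripper_force": force on a finger pad.
Only numpy, scipy, OpenCV 4.12 (cv2) and the standard library are available. Lean on these libraries where they do the work, as an engineer would, in place of code of your own. Each camera call takes 0.05 s, during which the arm holds its last target. There are 200 camera calls.

## Working session

There is one attempt and no reset: what is moved stays moved. The work goes in short steps, Python scripts to look and compute and a tool call to move; the robot and the scene stay as the last step left them, time stands still between calls to the robot, and variables do not carry over. Pictures are saved under pics/ and viewed, at most 10 in all, crops included, and the job is handed in when it is done.

Besides the shell and the picture viewer there is one more tool, called after "Request:" as name(argument=value, ...) on one line, values as JSON. arm_command: Moves the arm, as the interface text tells. Shift numbers are shares of 0.03 m and turn numbers shares of 90 degrees, none past 1 either way. Its arguments: {"type":"object","properties":{"moves":{"type":"array","items":{"type":"number","minimum":-1,"maximum":1}},"squeeze":{"type":"number"}},"required":["moves"]}

```bash
mkdir -p pics
cat > h.py <<'E'
import numpy as np,cv2
from cell import status,camera,job,ctrl
def cast(c,uv,z):
    "pixels -> world points on plane z"
    K=np.array([[c['fx'],0,c['cx']],[0,c['fy'],c['cy']],[0,0,1]])
    s=(np.asarray(uv,float).reshape(-1,2)-[c['cx'],c['cy']])/[c['fx'],c['fy']]
    p=s.copy()
    for _ in range(20): p=s/(1+c['k1']*(p**2).sum(1,keepdims=True))
    d=np.c_[p,np.ones(len(p))]@np.array(c['attitude']).T
    e=np.array(c['eye']); return e+d*((z-e[2])/d[:,2])[:,None]
E
python3 - <<'E'
from h import *
for n in('top','side'):
    c=camera(n); cv2.imwrite(f'pics/{n}0.png',c['pixels'][...,::-1]); np.savez(f'{n}0.npz',**c)
    print(n,c['eye'],np.round(c['attitude'],3).tolist(),c['fx'],c['k1'])
print(status.sense()['time'],ctrl.grip_point_offset)
print(np.round(status.sense()['tool_rot'],3))
E
```

```text
top [ 0.31591857 -0.0072193   1.33529281] [[0.001, -0.981, 0.193], [-1.0, -0.002, -0.008], [0.009, -0.193, -0.981]] 460.9668166025586 0.001117722531458814
side [-0.35980791  0.9840459   0.98405412] [[-0.717, -0.392, 0.577], [-0.697, 0.39, -0.601], [0.011, -0.833, -0.553]] 501.6779641425625 -0.14828084888524126
0.1 -0.0187
[[ 0.943  0.333 -0.001]
 [ 0.333 -0.943  0.001]
 [-0.    -0.002 -1.   ]]
```

View pics/top0.png

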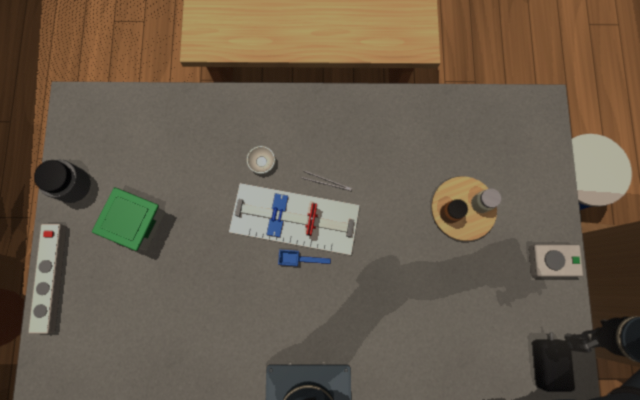

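View pics/side0.png

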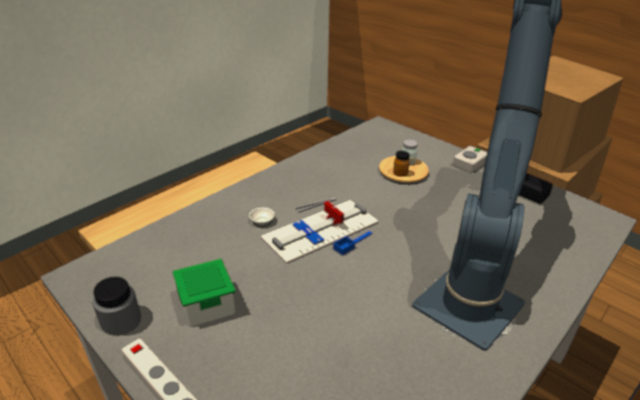

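The top view shows the white gauge spanning (230..360, 184..254), the red slider at about (313,220), the blue clip at about (277,215), the scoop at (300,259), the tweezers at (328,181) and the dish at (261,160). The side view shows the same layout with the arm clear of it. The push goes to the left in the top view.

```bash
cat > m.py <<'E'
from h import *
def measure(c,verbose=1):
    im=np.ascontiguousarray(c['pixels']); hsv=cv2.cvtColor(im,cv2.COLOR_RGB2HSV)
    roi=np.zeros(im.shape[:2],np.uint8); roi[150:275,220:375]=255
    def mask(lo,hi): return cv2.inRange(hsv,lo,hi)&roi
    white=mask((0,0,150),(179,60,255))
    red=mask((0,120,60),(10,255,255))|mask((170,120,60),(179,255,255))
    blue=mask((100,120,60),(130,255,255))
    def big(m,k=0):
        cs=sorted(cv2.findContours(m,cv2.RETR_EXTERNAL,cv2.CHAIN_APPROX_NONE)[0],key=cv2.contourArea)
        return cs[-1-k].reshape(-1,2)
    allm=cv2.morphologyEx(white|red,cv2.MORPH_CLOSE,np.ones((9,9),np.uint8))
    P=cast(c,big(allm),.012)[:,:2]
    return red,blue,big,P
E
python3 - <<'E'
from m import *
c=dict(np.load('top0.npz')); red,blue,big,P=measure(c)
r=cv2.minAreaRect((P*1000).astype(np.float32)); print('plate',r)
b=cv2.boxPoints(r)
yd=max([b[1]-b[0],b[2]-b[1]],key=np.linalg.norm); yd=yd/np.linalg.norm(yd); yd*=np.sign(yd[1]); xd=np.array([yd[1],-yd[0]])
o=np.array(r[0]); print('yaxis',yd, 'ang',np.degrees(np.arctan2(-yd[0],yd[1])))
for n,m,k,z in(('red',red,0,.072),('blue',blue,0,.021),('blue2',blue,1,.02)):
    q=big(m,k); p=cast(c,q,z)[:,:2]*1000; g=(p-o)@np.c_[xd,yd]
    print(n,len(q),'gauge min',g.min(0),'max',g.max(0),'rect',cv2.minAreaRect(g.astype(np.float32)), 'world centre',cv2.minAreaRect(p.astype(np.float32))[0])
# heights by depth for red
v,u=np.nonzero(red); Z=c['range_z'][v,u]
s=(np.c_[u,v]-[c['cx'],c['cy']])/[c['fx'],c['fy']]
W=np.c_[s*Z[:,None],Z]@c['attitude'].T+c['eye']
t=(W[:,2]>.06); g=(W[t,:2]*1000-o)@np.c_[xd,yd]; print('tab top by depth',t.sum(),W[:,2].max(),g.min(0),g.max(0),np.median(g,0))
im=c['pixels'][150:275,220:375,::-1]; cv2.imwrite('pics/crop.png',cv2.resize(im,None,fx=5,fy=4.8,interpolation=cv2.INTER_CUBIC))
E
```

```text
plate ((520.950439453125, 43.84326171875), (356.5744934082031, 147.05740356445312), 79.56868743896484)
yaxis [0.18105665 0.9834727 ] ang -10.431313
red 71 gauge min [-46.84934814 -65.34254864] max [ 41.48752501 -39.6313247 ] rect ((-3.168872833251953, -50.85395812988281), (87.91094970703125, 25.261333465576172), 5.319921493530273) world centre (508.6264953613281, -5.596469879150391)
blue 113 gauge min [-61.02134243  31.48539943] max [58.71920926 67.42221258] rect ((-1.1498222351074219, 49.46018600463867), (119.75995635986328, 35.88206481933594), 0.04111183434724808) world centre (528.7747192382812, 92.69416809082031)
blue2 121 gauge min [-137.28991664 -121.59890985] max [-92.52332038  22.59817121] rect ((-106.91814422607422, -49.51806640625), (42.31370162963867, 142.00096130371094), 10.48794174194336) world centre (406.83380126953125, 14.5018310546875)
tab top by depth 166 0.07868247741334988 [-44.21616438 -58.39092463] [ 40.96935871 -42.65228811] [ -2.28916048 -51.0474289 ]
```

View pics/crop.png

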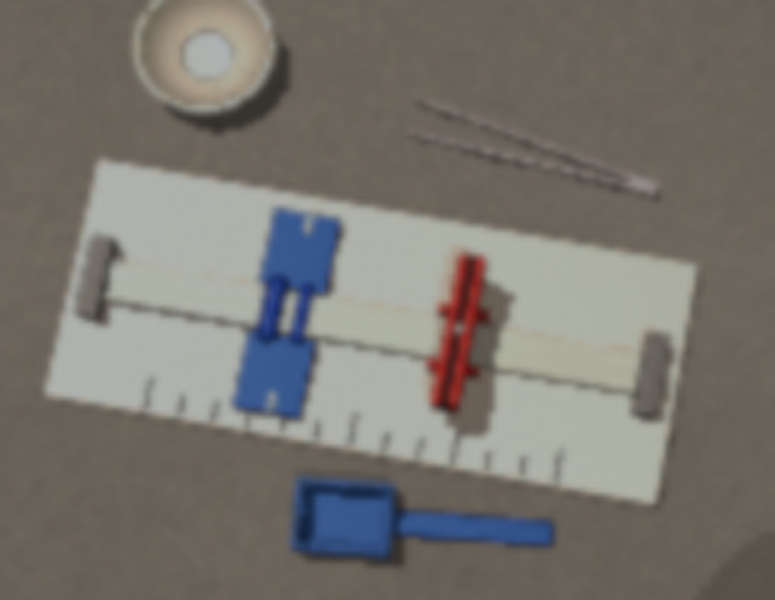

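The plate measures 357x147 mm, the tab 88 mm and the clip 120x36 mm, so sizes agree with those given. The gauge's +y axis is (0.181, 0.983). The slider is at about -51 mm and the notch at about +49.5 mm, which leaves roughly 100 mm to push. I'll approach with the fingers shut and tool x along the push direction.

Request:
arm_command(moves=[0.46, 0.97, 0, 0, 0, 0.034, 1, 0.46, 0.97, 0, 0, 0, 0.034, 1, 0.46, 0.97, 0, 0, 0, 0.034, 1, 0.46, 0.97, 0, 0, 0, 0.034, 1, 0.46, 0.97, 0, 0, 0, 0.034, 1, 0.46, 0.97, 0, 0, 0, 0.034, 1, 0.46, 0.97, 0, 0, 0, 0.034, 1, 0.46, 0.97, 0, 0, 0, 0.034, 1, 0.46, 0.97, 0, 0, 0, 0.034, 1, 0.46, 0.97, 0, 0, 0, 0.034, 1])

```text
time: 1.1
tool_pos: [0.3632, -0.344, 0.2311]
tool_rot: [[0.64, 0.768, -0.0], [0.768, -0.64, 0.0], [-0.0, -0.0, -1.0]]
ft_force: [-0.6, 0.2, 0.1]
gripper_width: 0.0
gripper_force: 0.0
```

Request:
arm_command(moves=[0.46, 0.97, 0, 0, 0, 0.034, 1, 0.46, 0.97, 0, 0, 0, 0.034, 1, 0.46, 0.97, 0, 0, 0, 0.034, 1, 0.46, 0.97, 0, 0, 0, 0.034, 1, 0.46, 0.97, 0, 0, 0, 0.034, 1, 0.46, 0.97, 0, 0, 0, 0.034, 1, 0.46, 0.97, 0, 0, 0, 0.034, 1, 0.46, 0.97, 0, 0, 0, 0.034, 1, 0.46, 0.97, 0, 0, 0, 0.034, 1, 0, 0, 0, 0, 0, 0, 1])

```text
time: 2.1
tool_pos: [0.4887, -0.079, 0.2313]
tool_rot: [[0.207, 0.978, 0.001], [0.978, -0.207, 0.002], [0.002, 0.0, -1.0]]
ft_force: [0.2, -0.1, 0.3]
gripper_width: 0.0002
gripper_force: 0.0
```

Request:
arm_command(moves=[0.22, 0.41, -0.5, 0, 0, 0.017, 1, 0.22, 0.41, -0.7, 0, 0, 0, 1, 0, 0, -0.9, 0, 0, 0, 1, 0, 0, -0.9, 0, 0, 0, 1, 0, 0, -0.9, 0, 0, 0, 1, 0, 0, -0.8, 0, 0, 0, 1, 0, 0, -0.7, 0, 0, 0, 1, 0, 0, -0.5, 0, 0, 0, 1, 0, 0, -0.3, 0, 0, 0, 1, 0, 0, 0, 0, 0, 0, 1])

```text
time: 3.1
tool_pos: [0.4996, -0.0593, 0.0443]
tool_rot: [[0.189, 0.982, -0.002], [0.982, -0.189, -0.0], [-0.001, -0.002, -1.0]]
ft_force: [0.3, -0.7, -0.2]
gripper_width: 0.0001
gripper_force: 0.0
```

Run:
```python
from h import *
c=camera('side'); cv2.imwrite('pics/side1.png',cv2.resize(c['pixels'][170:280,240:400,::-1],None,fx=5,fy=5,interpolation=cv2.INTER_CUBIC))
s=status.sense(); print(s['tool_pos'],s['ft_force'])
```

```text
[ 0.50007598 -0.05918063  0.04511785] [-0.18448325  0.24671093  0.15070015]
```

View pics/side1.png

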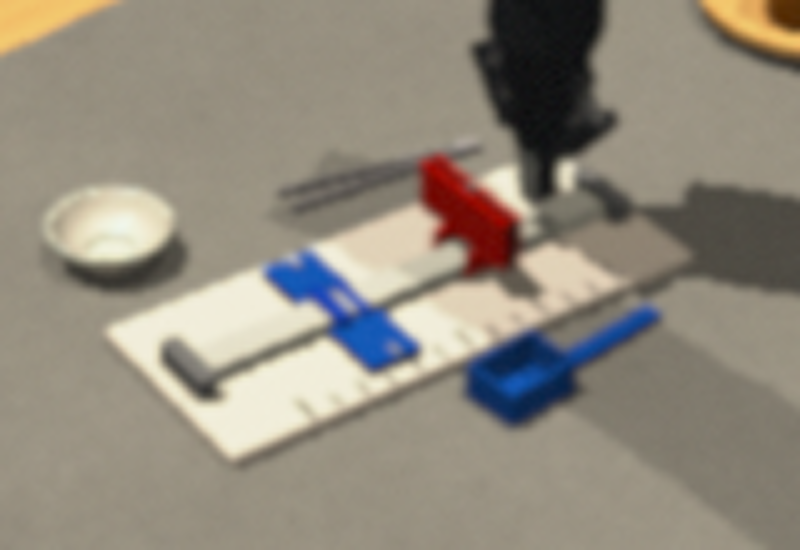

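The closed fingertips are upright behind the red tab, which is at about (470,210) in the crop, centred on the rail with everything else clear. Next I push in small steps.

Request:
arm_command(moves=[0.03, 0.164, 0, 0, 0, 0, 1, 0.03, 0.164, 0, 0, 0, 0, 1, 0.03, 0.164, 0, 0, 0, 0, 1, 0.03, 0.164, 0, 0, 0, 0, 1, 0.03, 0.164, 0, 0, 0, 0, 1, 0.03, 0.164, 0, 0, 0, 0, 1, 0.03, 0.164, 0, 0, 0, 0, 1, 0.03, 0.164, 0, 0, 0, 0, 1, 0.03, 0.164, 0, 0, 0, 0, 1, 0.03, 0.164, 0, 0, 0, 0, 1])

```text
time: 4.15
tool_pos: [0.5093, -0.0097, 0.0453]
tool_rot: [[0.189, 0.982, -0.0], [0.982, -0.189, -0.0], [-0.0, -0.0, -1.0]]
ft_force: [0.4, -2.0, 1.9]
gripper_width: 0.0001
gripper_force: 1.5
```

Request:
arm_command(moves=[0.03, 0.164, 0, 0, 0, 0, 1, 0.03, 0.164, 0, 0, 0, 0, 1, 0.03, 0.164, 0, 0, 0, 0, 1, 0.03, 0.164, 0, 0, 0, 0, 1, 0.03, 0.164, 0, 0, 0, 0, 1, 0.03, 0.164, 0, 0, 0, 0, 1, 0.03, 0.164, 0, 0, 0, 0, 1, 0.018, 0.098, 0, 0, 0, 0, 1, 0.012, 0.066, 0, 0, 0, 0, 1, 0, 0, 0, 0, 0, 0, 1])

```text
time: 5.15
tool_pos: [0.5167, 0.0303, 0.0453]
tool_rot: [[0.188, 0.982, 0.0], [0.982, -0.188, 0.001], [0.001, 0.0, -1.0]]
ft_force: [0.4, -0.2, 0.1]
gripper_width: -0.0002
gripper_force: 0.0
```

```bash
cat > look.py <<'E'
from m import *
import sys
c=camera('top'); red,blue,big,P=measure(c)
o=np.array([520.95,43.84]); yd=np.array([.18106,.98347]); xd=np.array([yd[1],-yd[0]]); A=np.c_[xd,yd]
v,u=np.nonzero(red); Z=c['range_z'][v,u]
s=(np.c_[u,v]-[c['cx'],c['cy']])/[c['fx'],c['fy']]
W=np.c_[s*Z[:,None],Z]@c['attitude'].T+c['eye']; t=W[:,2]>.06
g=(W[t,:2]*1000-o)@A; print('tab',t.sum(),g.min(0),g.max(0),np.median(g,0))
v,u=np.nonzero(blue); g=(cast(c,np.c_[u,v],.021)[:,:2]*1000-o)@A; g=g[g[:,0]>-70]; print('clip',g.min(0),g.max(0))
st=status.sense(); print('tcp',(np.array(st['tool_pos'][:2])*1000-o)@A,st['tool_pos'],'F',np.array(st['ft_force'][:2])@A,st['time'])
cv2.imwrite(f'pics/{sys.argv[1]}.png',cv2.resize(c['pixels'][150:275,220:375,::-1],None,fx=5,fy=4.8,interpolation=cv2.INTER_CUBIC))
E
python3 look.py t1
```

```text
tab 3 [-100.85318276  -28.75885434] [-44.19456038   9.42278349] [-100.38896668  -28.32504052]
clip [-61.02151807  30.94257292] [19.44746886 67.16388231]
tcp [ -1.77591509 -14.15723175] [0.51664012 0.03023828 0.04522966] F [-0.40724357 -0.43644487] 5.2
```

View pics/t1.png

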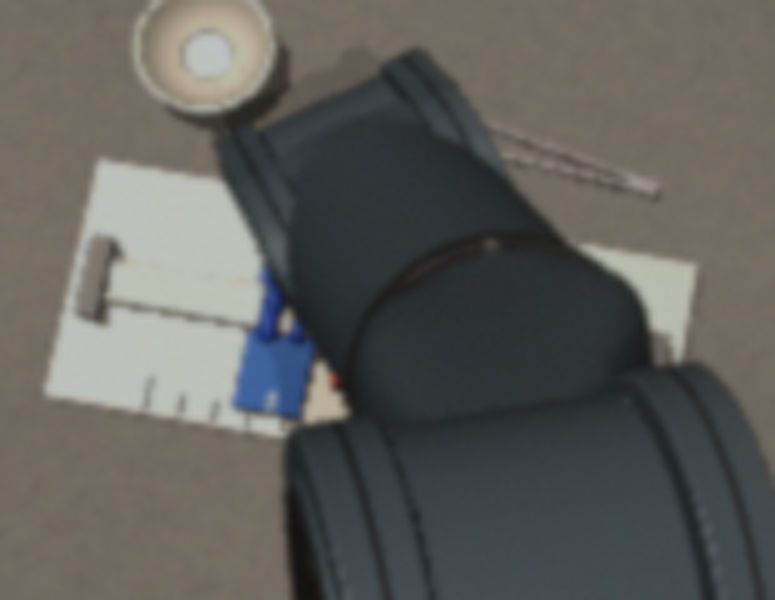

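The top view is now blocked by the arm, with only a sliver of the tab visible at (335,381). I'll measure the tab in the side view against its own start picture.

```bash
cat > sl.py <<'E'
from h import *
o=np.array([520.95,43.84]); yd=np.array([.18106,.98347]); A=np.c_[[yd[1],-yd[0]],yd]
def side(c):
    hsv=cv2.cvtColor(np.ascontiguousarray(c['pixels']),cv2.COLOR_RGB2HSV)[170:280,240:400]
    K=np.array([[c['fx'],0,c['cx']],[0,c['fy'],c['cy']],[0,0,1]])
    out=[]
    for m in (cv2.inRange(hsv,(0,120,50),(8,255,255))|cv2.inRange(hsv,(172,120,50),(179,255,255)),cv2.inRange(hsv,(100,120,50),(130,255,255))):
        v,u=np.nonzero(m); v+=170;u+=240; Z=c['range_z'][v,u]
        n=cv2.undistortPoints(np.c_[u,v].astype(np.float64)[:,None],K,np.array([float(c['k1']),0,0,0]))[:,0]
        # same convention as h.cast: distorted = ideal*(1+k1 r^2)
        W=(np.c_[n,np.ones(len(n))]*Z[:,None])@np.array(c['attitude']).T+c['eye']
        out.append(np.c_[(W[:,:2]*1000-o)@A,W[:,2]*1000])
    r,b=out; r=r[(r[:,2]>40)&(r[:,2]<66)&(abs(r[:,0])<55)]; b=b[(abs(b[:,0])<70)&(b[:,2]>14)&(abs(b[:,1])<110)]
    print('tab +y face: n',len(r),'x',r[:,0].min(),r[:,0].max(),'y pct10/50/90',np.percentile(r[:,1],[10,50,90]))
    print('clip y pct',np.percentile(b[:,1],[2,50,98]),'x',b[:,0].min(),b[:,0].max())
if __name__=='__main__':
    side(dict(np.load('side0.npz'))); side(camera('side'))
    st=status.sense(); print('tcp',(np.array(st['tool_pos'][:2])*1000-o)@A,'F',np.array(st['ft_force'][:2])@A,st['time'])
E
python3 sl.py
```

```text
tab +y face: n 123 x -49.07984598306361 45.81027411871546 y pct10/50/90 [-46.46094527 -43.76988122 -41.11045875]
clip y pct [35.35798284 54.56194178 68.80445166] x -63.40392971425517 58.946541165959026
tab +y face: n 129 x -47.51506069955292 43.29417752795901 y pct10/50/90 [ 8.30428438 13.18785347 15.35900154]
clip y pct [36.43176548 55.14011543 69.49208045] x -64.58073514977946 56.29161542570647
tcp [ -1.83534713 -14.33913057] F [ 0.07138172 -0.52561132] 5.25
```

Request:
arm_command(moves=[0.018, 0.1, 0, 0, 0, 0, 1, 0.018, 0.1, 0, 0, 0, 0, 1, 0.018, 0.1, 0, 0, 0, 0, 1, 0.018, 0.1, 0, 0, 0, 0, 1, 0.018, 0.1, 0, 0, 0, 0, 1, 0.018, 0.1, 0, 0, 0, 0, 1, 0.018, 0.1, 0, 0, 0, 0, 1, 0.018, 0.1, 0, 0, 0, 0, 1, 0.012, 0.066, 0, 0, 0, 0, 1, 0.006, 0.033, 0, 0, 0, 0, 1])

```text
time: 6.25
tool_pos: [0.5215, 0.057, 0.0453]
tool_rot: [[0.188, 0.982, -0.0], [0.982, -0.188, 0.0], [0.0, -0.0, -1.0]]
ft_force: [0.4, -2.6, -1.2]
gripper_width: 0.0003
gripper_force: 1.0
```

Request:
arm_command(moves=[0.003, 0.016, 0, 0, 0, 0, 1, 0.003, 0.016, 0, 0, 0, 0, 1, 0.003, 0.016, 0, 0, 0, 0, 1, 0.003, 0.016, 0, 0, 0, 0, 1, 0, 0, 0, 0, 0, 0, 1, 0, 0, 0, 0, 0, 0, 1, 0, 0, 0, 0, 0, 0, 1, 0, 0, 0, 0, 0, 0, 1, 0, 0, 0, 0, 0, 0, 1, 0, 0, 0, 0, 0, 0, 1])

```text
time: 7.25
tool_pos: [0.5217, 0.0584, 0.0453]
tool_rot: [[0.189, 0.982, -0.0], [0.982, -0.189, -0.0], [-0.0, -0.0, -1.0]]
ft_force: [0.1, -5.0, -0.4]
gripper_width: -0.0002
gripper_force: 2.5
```

```bash
python3 sl.py
```

```text
tab +y face: n 123 x -49.07984598306361 45.81027411871546 y pct10/50/90 [-46.46094527 -43.76988122 -41.11045875]
clip y pct [35.35798284 54.56194178 68.80445166] x -63.40392971425517 58.946541165959026
tab +y face: n 124 x -49.571510178678295 43.22960710669867 y pct10/50/90 [35.94534524 41.24547693 43.1501233 ]
clip y pct [33.1986594  55.9714219  69.05422167] x -65.00521082121183 57.05649599262324
tcp [-1.92898209 14.4104638 ] F [-0.67143404 -4.92967188] 7.3
```

The force is 5 N, so the pin is on the first ridge. Home is about 13 mm ahead, and I'll go on in fine steps.

Request:
arm_command(moves=[0.004, 0.022, 0, 0, 0, 0, 1, 0.004, 0.022, 0, 0, 0, 0, 1, 0.004, 0.022, 0, 0, 0, 0, 1, 0.004, 0.022, 0, 0, 0, 0, 1, 0.004, 0.022, 0, 0, 0, 0, 1, 0.004, 0.022, 0, 0, 0, 0, 1, 0, 0, 0, 0, 0, 0, 1, 0, 0, 0, 0, 0, 0, 1, 0, 0, 0, 0, 0, 0, 1, 0, 0, 0, 0, 0, 0, 1])

```text
time: 8.3
tool_pos: [0.5226, 0.0629, 0.0453]
tool_rot: [[0.188, 0.982, 0.0], [0.982, -0.188, 0.001], [0.001, 0.0, -1.0]]
ft_force: [-0.7, -1.5, -1.3]
gripper_width: 0.0002
gripper_force: 0.7
```

Request:
arm_command(moves=[0.004, 0.022, 0, 0, 0, 0, 1, 0.004, 0.022, 0, 0, 0, 0, 1, 0.004, 0.022, 0, 0, 0, 0, 1, 0, 0, 0, 0, 0, 0, 1, 0, 0, 0, 0, 0, 0, 1, 0, 0, 0, 0, 0, 0, 1, 0, 0, 0, 0, 0, 0, 1, 0, 0, 0, 0, 0, 0, 1, 0, 0, 0, 0, 0, 0, 1, 0, 0, 0, 0, 0, 0, 1])

```text
time: 9.3
tool_pos: [0.523, 0.0647, 0.0453]
tool_rot: [[0.188, 0.982, 0.0], [0.982, -0.188, 0.0], [0.0, 0.0, -1.0]]
ft_force: [-0.3, 0.9, -1.2]
gripper_width: -0.0002
gripper_force: 0.1
```

```bash
python3 sl.py
```

```text
tab +y face: n 123 x -49.07984598306361 45.81027411871546 y pct10/50/90 [-46.46094527 -43.76988122 -41.11045875]
clip y pct [35.35798284 54.56194178 68.80445166] x -63.40392971425517 58.946541165959026
tab +y face: n 128 x -46.88195509510619 42.30903165071846 y pct10/50/90 [42.22712816 47.96041588 50.36347489]
clip y pct [36.59371389 58.44708399 70.46043317] x -64.71685960067555 63.37435947558746
tcp [-1.64037023 20.91105022] F [-0.35106003 -0.20352434] 9.35
```

Request:
arm_command(moves=[0.004, 0.022, 0, 0, 0, 0, 1, 0.004, 0.022, 0, 0, 0, 0, 1, 0.004, 0.022, 0, 0, 0, 0, 1, 0, 0, 0, 0, 0, 0, 1, 0, 0, 0, 0, 0, 0, 1, 0, 0, 0, 0, 0, 0, 1, 0, 0, 0, 0, 0, 0, 1, 0, 0, 0, 0, 0, 0, 1, 0, 0, 0, 0, 0, 0, 1, 0, 0, 0, 0, 0, 0, 1])

```text
time: 10.35
tool_pos: [0.5232, 0.0665, 0.0453]
tool_rot: [[0.188, 0.982, -0.0], [0.982, -0.188, 0.0], [0.0, -0.0, -1.0]]
ft_force: [1.0, 0.4, 0.3]
gripper_width: 0.0
gripper_force: 0.0
```

```bash
python3 sl.py
```

```text
tab +y face: n 123 x -49.07984598306361 45.81027411871546 y pct10/50/90 [-46.46094527 -43.76988122 -41.11045875]
clip y pct [35.35798284 54.56194178 68.80445166] x -63.40392971425517 58.946541165959026
tab +y face: n 135 x -49.253878985239496 43.10949738861008 y pct10/50/90 [44.4916371  49.89140045 52.36701856]
clip y pct [36.02875223 58.42679861 69.33004135] x -63.006092188339885 60.49754327994751
tcp [-1.85668257 22.65754257] F [0.01982024 0.28344312] 10.4
```

Request:
arm_command(moves=[0.004, 0.022, 0, 0, 0, 0, 1, 0.004, 0.022, 0, 0, 0, 0, 1, 0, 0, 0, 0, 0, 0, 1, 0, 0, 0, 0, 0, 0, 1, 0, 0, 0, 0, 0, 0, 1, 0, 0, 0, 0, 0, 0, 1, 0, 0, 0, 0, 0, 0, 1, 0, 0, 0, 0, 0, 0, 1, 0, 0, 0, 0, 0, 0, 1, 0, 0, 0, 0, 0, 0, 1])

```text
time: 11.4
tool_pos: [0.5235, 0.0678, 0.0453]
tool_rot: [[0.188, 0.982, 0.0], [0.982, -0.188, -0.0], [0.0, 0.0, -1.0]]
ft_force: [0.4, -0.6, -0.0]
gripper_width: -0.0
gripper_force: 0.0
```

```bash
python3 sl.py|tail -3
```

```text
tab +y face: n 132 x -48.80313409199299 43.55953199019651 y pct10/50/90 [48.35463609 55.04898476 57.31298299]
clip y pct [37.56863599 59.39611332 69.40947936] x -64.07276787245092 59.19434915237229
tcp [-1.86331517 23.98848788] F [-0.03036696 -0.2573024 ] 11.45
```

The tab jumped 5 mm while the tool moved 1.3 mm, and it now stands 4 mm clear of the fingers, so it has snapped home. I'll back off, rise and check.

Request:
arm_command(moves=[-0.02, -0.1, 0, 0, 0, 0, 1, -0.03, -0.164, 0, 0, 0, 0, 1, -0.06, -0.33, 0, 0, 0, 0, 1, -0.06, -0.33, 0, 0, 0, 0, 1, 0, 0, 0.4, 0, 0, 0, 1, 0, 0, 0.8, 0, 0, 0, 1, 0, 0, 1, 0, 0, 0, 1, 0, 0, 1, 0, 0, 0, 1, 0, 0, 1, 0, 0, 0, 1, 0, 0, 0.8, 0, 0, 0, 1])

```text
time: 12.45
tool_pos: [0.5185, 0.0402, 0.198]
tool_rot: [[0.188, 0.982, 0.002], [0.982, -0.188, 0.0], [0.001, 0.002, -1.0]]
ft_force: [1.1, 0.3, 0.1]
gripper_width: 0.0001
gripper_force: 0.0
```

Request:
arm_command(moves=[-0.3, -0.8, 0, 0, 0, 0, 1, -0.3, -0.9, 0, 0, 0, 0, 1, -0.3, -0.9, 0, 0, 0, 0, 1, -0.3, -0.9, 0, 0, 0, 0, 1, -0.3, -0.9, 0, 0, 0, 0, 1, -0.3, -0.9, 0, 0, 0, 0, 1, -0.3, -0.9, 0, 0, 0, 0, 1, -0.3, -0.8, 0, 0, 0, 0, 1, -0.1, -0.3, 0, 0, 0, 0, 1, 0, 0, 0, 0, 0, 0, 1])

```text
time: 13.45
tool_pos: [0.443, -0.1799, 0.1959]
tool_rot: [[0.191, 0.982, 0.0], [0.982, -0.191, -0.0], [-0.0, 0.001, -1.0]]
ft_force: [1.1, 0.0, -0.7]
gripper_width: 0.0001
gripper_force: 0.0
```

```bash
python3 look.py t2; python3 sl.py|tail -3
```

```text
tab 177 [-192.39746341  -87.3382755 ] [43.68038915 55.88517278] [-3.12485017 47.33630266]
clip [-61.02151807  32.12505101] [58.71868522 67.07736489]
tcp [ -35.84015704 -232.75439859] [ 0.44355946 -0.17857865  0.19575308] F [0.72771372 0.33592119] 13.5
tab +y face: n 117 x -48.15134267916933 40.822417420661964 y pct10/50/90 [52.16141932 55.15913984 57.44827062]
clip y pct [36.50236165 58.94442431 69.99745595] x -62.788062817746905 58.60720471158115
tcp [ -35.64984567 -232.01046741] F [-0.13471705 -0.18636472] 13.55
```

View pics/t2.png

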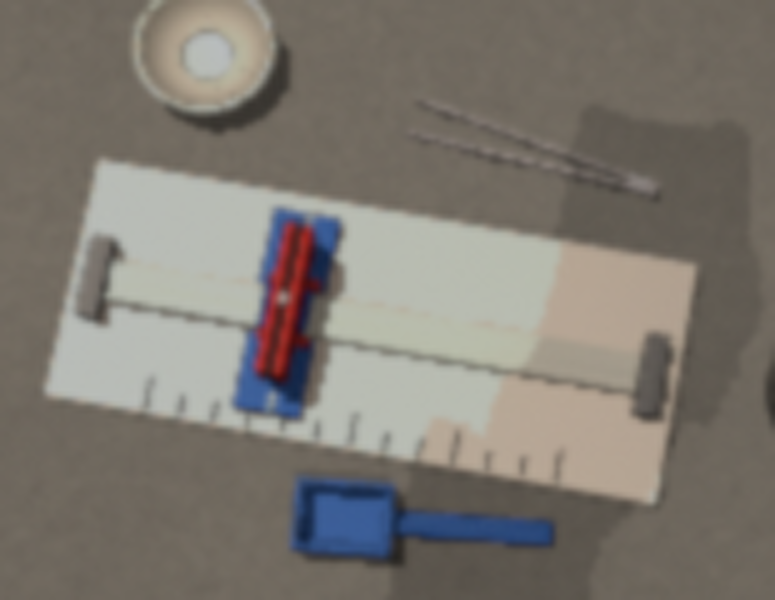

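The red tab, about (285,300) in the crop, sits over the blue clip in line with its white marks at (310,222) and (272,398). The clip, dish, tweezers and scoop have not moved.

```bash
python3 -c "
from cell import job; print(job.job_done())"
```

```text
the job is handed in; nothing more can be done
None
```

I pushed the red slider until it snapped into the blue clip's notch and then handed the job in at about 13.5 s. The fingers were clear of everything, and the clip, dish, tweezers and scoop showed no shift in the last picture. The hand-in returned no verdict.

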